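# Hold a bayonet lid at its bleed position

## Task

Take the loose aluminium lid by its black grip bar, lower its two lugs through the two slots in the spray-varnish pot's collar until it lies fully home, then twist it clockwise (seen from above) half way to its lock, until the grip bar points at the single raised ribs on the collar, and never on into the lock's click. The lid is sprung and turns back if let go, so finish while still gripping it there with the fingers, at rest and fully home. Leave the other things on the table where they are.

Things in the scene. Friction and masses are not known exactly. Their poses are not given: they have to be found in the camera images.
- pot: spray-varnish pot, bolted down: steel cylinder 106 mm across (foot 124), 104.5 mm high, open bayonet collar on top. Origin: centre of its underside, z up. Two slots cut the collar's lips at the pot's +x and -x; two sprung dogs inside push a turned lid back to the slots. Ribs and catch blocks stand out to 69 mm from the axis, up to 106 mm high; an air stub at +y to 88 mm, 44 mm high
- pot_seat (a point): point on the pot's axis at the seat's height, 90 mm above the table, axes as the pot's; a lid fully home has its origin here. The seat is a ring, bore 56 mm. Over it a channel for the lugs, 9.5 mm high and 96 mm across, runs under two inward lips 5 mm thick (tops 104.5 mm above the table) with a bore of 73 mm, in which the lid's disc has 2.5 mm play all round
- pot_slot (a point): middle of the slot at the pot's +x, 45 mm from the axis, at the lips' top; the other lies opposite. Slots are about 19 mm wide (3 mm play each side of a lug). From here the home lid turns clockwise only (seen from above, negative about z); after the first 0.1 rad the dogs push back with 0.08 N m, rising to about 0.16 N m at half way, and would turn a lid that is let go back
- pot_rib (a point): top of the single raised rib on the outside of the collar, 57 mm from the axis, -40 degrees (clockwise) from the pot's +x; a like rib lies opposite. They mark half way: the lid's bar (its x axis) points at them when turned 40 degrees (0.70 rad) from the slots
- pot_lock (a point): between the pair of thin ribs on the outside of the collar, 57 mm from the axis, -80 degrees from the pot's +x; a like pair lies opposite. They mark the lock, which must not be reached: two sprung catches (in the blocks beside the pairs) are felt from about 57 degrees and click in at about 76; the turn ends near 84
- lid: bayonet lid, about 200 g, flat on the table at first: aluminium disc 68 mm across, 10 mm thick, with two round-ended lugs 12 mm wide, 6 mm thick, flush with its underside, at its +x and -x, 92 mm over both. Upright black grip bar on top, 56 mm long (x), 14 mm thick (y), 10 to 52 mm above the underside. Origin: centre of the underside, z up; a half turn makes no difference
- lid_bar (a point): middle of the lid's grip bar, 41 mm above the lid's underside, on its axis; axes as the lid's. With the lid home, the pot's lips end 14.5 mm above the lid's underside, so keep the fingers above that
- wristband: a green silicone wristband lying flat, 66 mm across, 12 mm high, 3 mm thick; origin under its centre; a bystander, to be left alone
- tin_lid: a plain round press-on tin lid without lugs or bar, 68 mm across, with a round 20 mm knob, 24 mm high in all; not the pot's lid; origin under its centre; a bystander, to be left alone
- palette_knife: a palette knife lying flat, 200 mm long; a bystander, to be left alone
- varnish_tin: a closed tin, 86 mm across, 105 mm high; origin under its centre; a bystander, to be left alone
- brush_jar: a white jar full of brushes, 72 mm across, about 220 mm high with the brushes; origin under its centre; a bystander, to be left alone
- spray_bottle: a white bottle with black cap, 68 mm across, 190 mm high; origin under its centre; a bystander, to be left alone
- sponge_puck: a cork sanding puck, 60 mm across, 28 mm high; origin under its centre; a bystander, to be left alone

How it is judged:
By the outcome, as a careful person would: the job done as asked, in the order asked, and still so for the second after the job is handed in, while the arm keeps its last pose, push and grip.
It also fails if it takes over 43 s, if anything falls off the work surface, if the arm or the gripper's body presses on something with over 40 N, if the wrist force passes 120 N, or if a joint passes its speed limit or range.

## Robot

A 6-joint arm with a two-finger parallel gripper is mounted at the origin on the work surface. World frame = base frame: x ahead of the robot, y to its left, z up, the work surface at z = 0. Lengths are in m, angles in rad, forces in N, time in s.
With the tool pointing down it reaches from about 0.35 to 1 m from the base axis. Payload 7.1 kg.
Tool frame: the origin (TCP) lies midway between the tips of the shut fingers; the grasp point (between the pads) lies 19 mm behind it; z points along the fingers, y is the line along which they close (so a half turn about z gives the same grasp; the last joint's range is limited). The gripper opens to 85 mm and grips with 20 to 120 N. Pads are 22 mm wide; open, the fingers measure 114 mm over their backs; the gripper's body (76 mm by 85 mm) begins 54 mm behind the grasp point. The pads swing forward as they close: fully open they stand 13 mm farther back than shut.
Start: joints at [-1.244, 0.423, 1.63, -0, 1.089, -0.019], TCP at [0.212, -0.588, 0.231] pointing down, gripper open.
Joint ranges: [-3, 3], [-0.9, 2.11], [0.09, 2.58], [-1.31, 4.45], [0.11, 2.69], [-2.54, 2.54]. Speed limits (rad/s): [2.39, 2.39, 3.01, 3.14, 3.14, 3.14].

## Interface

Orientations are given as a 3x3 rotation matrix whose columns are the frame's x, y, z axes.
In Python, from workcell import robot gives the robot as it stands. Calls block until the motion is done:
- robot.move_ptp(position, orientation): joint-space move of the TCP to a pose.
- robot.move_linear(position, rot=None, v=0.15, stop_force=None): straight line of the TCP; rot=None keeps the orientation; v is the mean speed in m/s. With stop_force (N) it stops when the force on the tool has changed by that much, and returns True; else False.
- robot.set_joints(angles): joint-space move.
- robot.release() and robot.close(grasp_force=None): open the fingers fully, or close them until they stop; grasp_force is the grip in N (None keeps the last).
- robot.pause(seconds).
- robot.ik(position, orientation): joint angles nearest the present ones, or None.
- robot.state(): the state.
- robot.camera(name): name is "scene" or "top" or "wrist"; returns (picture, depth): 420x560x3 uint8, red, green, blue; 420x560 float32, m along the optical axis (not along the pixel's ray), 0 where there is no reading.
- robot.calibration(name): a dict with "intrinsics" (3x3 intrinsics, pixels), "k1" (the pictures are not rectified: a ray, as slopes to the right and down, at radius r is drawn at 1 + k1 r^2 times it, then the intrinsics apply), "position" and "rotation" of the camera in the world; the wrist camera has in their place "T_tool_cam" (4x4, takes a point from camera to tool coordinates, whose origin is the TCP and whose axes are the flange's). Camera axes: x right, y up, looking along -z (the intrinsics and any distortion apply to the point x, -y, -z); pixel columns grow to the right and rows downward; lengths in m; the calibration is good to about 2 mm. A picture is of the moment at which its call begins: read the wrist's pose just before it. calibration takes no time and is no camera call.
A pose or a line that the arm cannot do raises robot.PlanningError and nothing moves.
- robot.sign_off(): hands the job in; it is judged then, once.
The state is a dict: "t": time; "qpos": joint angles; "dq": joint speeds; "joint_torque": joint torques, N m; "ee_pos": TCP position; "orientation": TCP orientation; "force": force on the tool from outside, world axes, zero at the start; "moment": the same for the moment, N m; "grip_width": opening from 0.0 (shut) to 1.0 (fully open); "grip_force": force on a finger pad.
Only numpy, scipy, OpenCV 4.12 (cv2) and the standard library are available. Lean on these libraries where they do the work, as an engineer would, in place of code of your own. Each camera call takes 0.05 s, during which the arm holds its last target. There are 200 camera calls.

## Working session

There is one attempt and no reset: what is moved stays moved. The work goes in short steps, each a Python script; the robot and the scene stay as the last script left them, time stands still between calls to the robot, and variables do not carry over. Pictures are saved under pics/ and viewed, at most 10 in all, crops included, and the job is handed in when it is done.

```bash
ls; mkdir -p pics; python3 - <<'E'
from workcell import robot
import cv2,numpy as np
for n in("top","scene"):
    p,d=robot.camera(n); cv2.imwrite(f"pics/{n}0.png",p[:,:,::-1]); np.savez(f"{n}0.npz",p=p,d=d)
    print(n,robot.calibration(n))
print(robot.calibration("wrist")); print(robot.state())
E
```

```text
pics
top {'intrinsics': array([[482.88769697,   0.        , 281.22366267],
       [  0.        , 482.88769697, 207.68997909],
       [  0.        ,   0.        ,   1.        ]]), 'k1': -0.09533585582666937, 'position': array([0.35612409, 0.01626014, 1.57632216]), 'rotation': array([[-0.00893792,  0.99549865, -0.09435336],
       [-0.99983987, -0.0074341 ,  0.0162777 ],
       [ 0.015503  ,  0.09448374,  0.99540569]])}
scene {'intrinsics': array([[508.45282937,   0.        , 278.21964793],
       [  0.        , 508.45282937, 222.63781088],
       [  0.        ,   0.        ,   1.        ]]), 'k1': -0.09995156365465319, 'position': array([1.38368302, 0.5569201 , 0.72839185]), 'rotation': array([[-0.54415962, -0.42649668,  0.72248937],
       [ 0.83890519, -0.28822858,  0.4616951 ],
       [ 0.01133066,  0.85733591,  0.51463263]])}
{'intrinsics': array([[344.56409187,   0.        , 278.98655277],
       [  0.        , 344.56409187, 215.56660504],
       [  0.        ,   0.        ,   1.        ]]), 'k1': -0.03341032780974115, 'T_tool_cam': array([[-1.19111695e-03,  9.60361407e-01,  2.78
[... 385 characters left out ...]
06,
        1.08861001e+00, -1.90069944e-02]), 'dq': array([-0.00022664, -0.00219262, -0.00315627, -0.00123264, -0.00041145,
       -0.00152456]), 'joint_torque': array([-4.18104501e-04, -5.58422971e+01, -2.82444352e+01, -3.82623784e-05,
        2.99723150e-03,  2.63892886e-06]), 'ee_pos': array([ 0.21171596, -0.58752562,  0.23061666]), 'orientation': array([[ 9.40799576e-01,  3.38963063e-01, -4.47165972e-04],
       [ 3.38963356e-01, -9.40798638e-01,  1.32869233e-03],
       [ 2.96844833e-05, -1.40160606e-03, -9.99999017e-01]]), 'force': array([0.12794093, 0.92138818, 0.4837278 ]), 'moment': array([ 0.02129379, -0.04356852, -0.01384974]), 'grip_force': 0.0, 'grip_width': 1.0047363497658945}
```

View pics/top0.png

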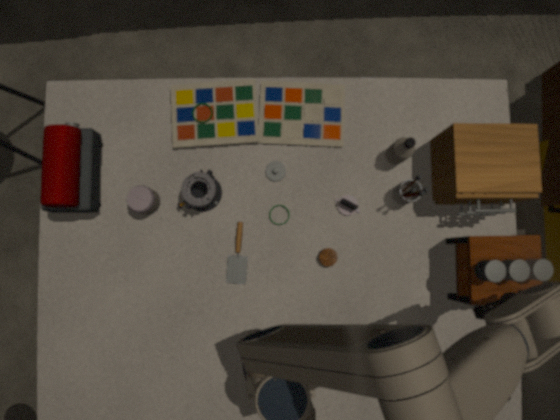

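View pics/scene0.png

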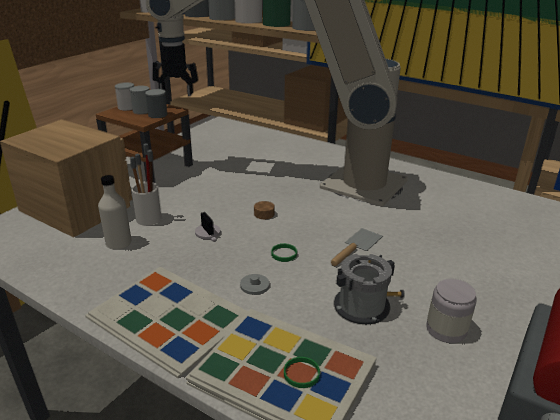

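The top view shows the lid (dark bar on a disc) at about (347,205) and the pot at about (200,190), with its brass stub towards (182,207). The tin lid is at (275,171). Next I'll compute rough positions and look from close by.

```bash
cat > h.py <<'E'
from workcell import robot
import cv2,numpy as np
def R(yaw):
    c,s=np.cos(yaw),np.sin(yaw); return np.array([[c,s,0],[s,-c,0],[0,0,-1.]])
def cam(name):
    c=robot.calibration(name)
    if name=="wrist":
        s=robot.state(); T=np.eye(4); T[:3,:3]=s["orientation"]; T[:3,3]=s["ee_pos"]; T=T@c["T_tool_cam"]
        return c,T[:3,:3],T[:3,3]
    return c,c["rotation"],c["position"]
def toplane(px,z,C):
    c,Rm,p=C
    u=cv2.undistortPoints(np.float64(px).reshape(-1,1,2),c["intrinsics"],np.array([c["k1"],0,0,0])).reshape(-1,2)
    d=np.c_[u[:,0],-u[:,1],-np.ones(len(u))]@Rm.T
    return p+d*((z-p[2])/d[:,2])[:,None]
def shot(tag):
    C=cam("wrist"); p,d=robot.camera("wrist"); cv2.imwrite(f"pics/{tag}.png",p[:,:,::-1])
    np.savez(f"{tag}.npz",p=p,d=d,R=C[1],pos=C[2]); return C,p,d
def load(tag):
    f=np.load(f"{tag}.npz"); return (robot.calibration("wrist"),f["R"],f["pos"]),f["p"],f["d"]
E
python3 - <<'E'
from h import *
C=cam("top")
print("lid",toplane([[347,205]],.03,C),"pot",toplane([[200,190],[182,207]],.1,C))
lid=toplane([[347,205]],.03,C)[0]; pot=toplane([[200,190]],.1,C)[0]
for n,q in(("lid",lid),("pot",pot)):
    for yaw in np.arange(-3,3.2,.5):
        j=robot.ik(np.array([q[0],q[1],.25]),R(yaw)); print(n,round(yaw,1),None if j is None else j.round(2))
E
```

```text
lid [[ 0.50984174 -0.22166951  0.03      ]] pot [[0.55271049 0.2420475  0.1       ]
 [0.50047202 0.29718518 0.1       ]]
lid -3.0 [-0.43  0.3   1.77 -0.    1.07 -2.14]
lid -2.5 None
lid -2.0 None
lid -1.5 None
lid -1.0 [-0.43  0.3   1.77 -0.    1.07  2.14]
lid -0.5 [-0.43  0.3   1.77 -0.    1.07  1.64]
lid 0.0 [-0.43  0.3   1.77 -0.    1.07  1.14]
lid 0.5 [-0.43  0.3   1.77 -0.    1.07  0.64]
lid 1.0 [-0.43  0.3   1.77 -0.    1.07  0.14]
lid 1.5 [-0.43  0.3   1.77 -0.    1.07 -0.36]
lid 2.0 [-0.43  0.3   1.77 -0.    1.07 -0.86]
lid 2.5 [-0.43  0.3   1.77 -0.    1.07 -1.36]
lid 3.0 [-0.43  0.3   1.77 -0.    1.07 -1.86]
pot -3.0 [ 0.39  0.37  1.66 -0.    1.11 -1.32]
pot -2.5 [ 0.39  0.37  1.66 -0.    1.11 -1.82]
pot -2.0 [ 0.39  0.37  1.66 -0.    1.11 -2.32]
pot -1.5 None
pot -1.0 None
pot -0.5 [ 0.39  0.37  1.66 -0.    1.11  2.46]
pot 0.0 [ 0.39  0.37  1.66 -0.    1.11  1.96]
pot 0.5 [ 0.39  0.37  1.66 -0.    1.11  1.46]
pot 1.0 [ 0.39  0.37  1.66 -0.    1.11  0.96]
pot 1.5 [ 0.39  0.37  1.66 -0.    1.11  0.46]
pot 2.0 [ 0.39  0.37  1.66 -0.    1.11 -0.04]
pot 2.5 [ 0.39  0.37  1.66 -0.    1.11 -0.54]
pot 3.0 [ 0.39  0.37  1.66 -0.    1.11 -1.04]
```

```bash
python3 - <<'E'
from h import *
p=robot.state()["ee_pos"]
robot.move_linear([p[0],p[1],.34],v=.25)
robot.move_ptp([.553,.242,.26],R(1.9)); robot.pause(.2); shot("pot1")
robot.move_ptp([.51,-.222,.19],R(1.0)); robot.pause(.2); shot("lid1")
print(robot.state()["t"])
cv2.imwrite("pics/a.png",np.hstack([cv2.imread("pics/pot1.png")[:,80:480],cv2.imread("pics/lid1.png")[:,80:480]]))
E
```

```text
6.05
```

View pics/a.png

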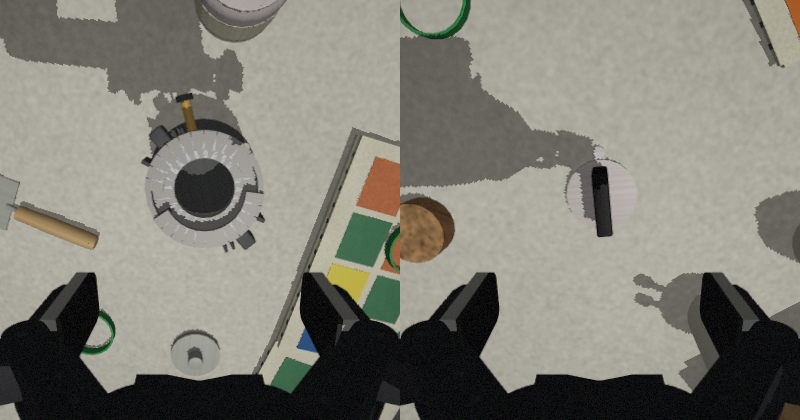

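The left half shows the pot from above at about (205,188), with its stub at (187,100) and slots near the left and right of the collar. The right half shows the lid at (602,195) with its bar nearly vertical. I'll zoom in on both.

```bash
python3 - <<'E'
from h import *
a=cv2.imread("pics/pot1.png")[80:260,205:365]; b=cv2.imread("pics/lid1.png")[130:260,220:340]
cv2.imwrite("pics/b.png",cv2.resize(a,None,fx=3.3,fy=3.3,interpolation=cv2.INTER_CUBIC))
C,p,d=load("lid1"); hsv=cv2.cvtColor(p,cv2.COLOR_RGB2HSV)
m=((hsv[:,:,2]<70)).astype(np.uint8); m[:130]=0;m[260:]=0;m[:,:240]=0;m[:,330:]=0
n,l,s,c=cv2.connectedComponentsWithStats(m); 
for i in range(1,n):
    if s[i,4]>30: print(s[i],c[i])
cv2.imwrite("pics/c.png",cv2.resize(b,None,fx=4.5,fy=4.5,interpolation=cv2.INTER_CUBIC))
# depth-based: bar top points
D=np.full(d.shape,np.nan); v,u=np.nonzero(d>0)
c=C[0]; un=cv2.undistortPoints(np.c_[u,v].astype(float).reshape(-1,1,2),c["intrinsics"],np.array([c["k1"],0,0,0])).reshape(-1,2)
P=(np.c_[un[:,0],-un[:,1],-np.ones(len(un))]*d[v,u][:,None])@C[1].T+C[2]
near=np.hypot(P[:,0]-.51,P[:,1]+.222)<.06
k=near&(P[:,2]>.045); print(k.sum(),P[k].mean(0),np.median(P[k,2]))
r=cv2.minAreaRect((P[k,:2]*1000).astype(np.float32)); print(r)
e=near&(P[:,2]>.006)&(P[:,2]<.016); print(cv2.minEnclosingCircle((P[e,:2]*1000).astype(np.float32)))
print(np.linalg.eigh(np.cov(P[k,:2].T)))
C,p,d=load("pot1"); v,u=np.nonzero(d>0)
un=cv2.undistortPoints(np.c_[u,v].astype(float).reshape(-1,1,2),c["intrinsics"],np.array([c["k1"],0,0,0])).reshape(-1,2)
P=(np.c_[un[:,0],-un[:,1],-np.ones(len(un))]*d[v,u][:,None])@C[1].T+C[2]
k=(np.hypot(P[:,0]-.553,P[:,1]-.242)<.08)&(P[:,2]>.1)&(P[:,2]<.11); print(k.sum(),P[k].mean(0))
print(cv2.minEnclosingCircle((P[k,:2]*1000).astype(np.float32)))
img=np.zeros((500,500),np.uint8); q=((P[k,:2]-[.553,.242])*2500+250).astype(int); img[q[:,0],q[:,1]]=255
cv2.imwrite("pics/d.png",cv2.dilate(img,np.ones((3,3)))); np.save("potP.npy",P)
E
```

```text
[ 271  166   21   71 1088] [281.27757353 200.75735294]
33362 [ 0.5163944  -0.21218618  0.25264575] 0.26536511719321076
((510.1584167480469, -221.27207946777344), (55.56023406982422, 118.99514770507812), 43.55854415893555)
((512.337646484375, -223.86630249023438), 45.83980178833008)
EighResult(eigenvalues=array([5.58621830e-05, 1.34507785e-03]), eigenvectors=array([[-0.54108268, -0.8409694 ],
       [-0.8409694 ,  0.54108268]]))
5877 [0.5547899  0.25222623 0.10449269]
((556.0911865234375, 249.68145751953125), 68.46272277832031)
```

View pics/b.png

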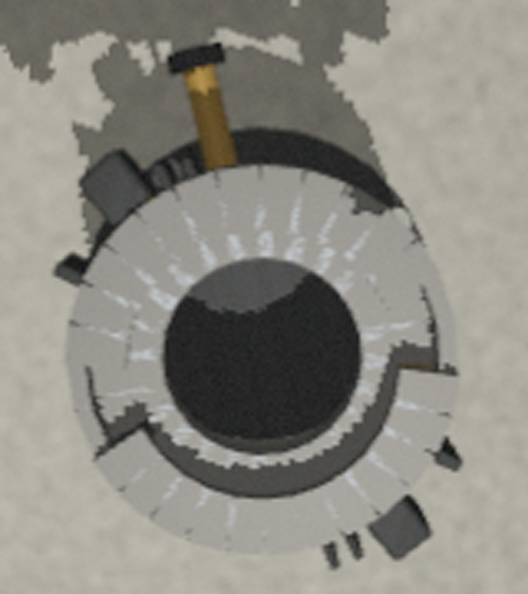

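View pics/d.png

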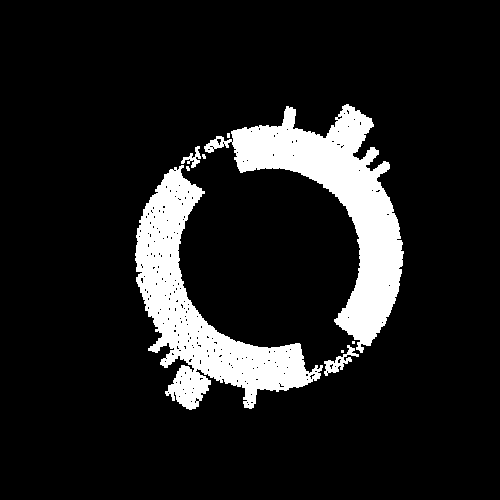

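The close view and the depth map show the collar ring with its slots at rows/cols (150,210) and (360,330), single ribs at (118,290) and (398,250), and rib pairs at (165,375) and (350,160). The stub is at -x+y, so pot +x is at about 30° yaw. Now I'll fit both poses.

```bash
cat >> h.py <<'E'
from scipy.optimize import least_squares
def cloud(tag):
    C,p,d=load(tag); v,u=np.nonzero(d>0); c=C[0]
    un=cv2.undistortPoints(np.c_[u,v].astype(float).reshape(-1,1,2),c["intrinsics"],np.array([c["k1"],0,0,0])).reshape(-1,2)
    return (np.c_[un[:,0],-un[:,1],-np.ones(len(un))]*d[v,u][:,None])@C[1].T+C[2]
def potfit(tag,c0):
    P=cloud(tag); c=np.array(c0)
    P=P[(P[:,2]>.1)&(P[:,2]<.109)]
    for _ in range(6):   # edge points per angular bin against 53 / 36.5 mm circles
        q=P[:,:2]-c; r=np.hypot(*q.T); a=np.arctan2(q[:,1],q[:,0]); E=[]
        for b in np.arange(-np.pi,np.pi,.06):
            s=(abs((a-b+np.pi)%(2*np.pi)-np.pi)<.03)&(r<.0545)&(r>.03)
            if s.sum()<10: continue
            ri=np.percentile(r[s],3)
            if ri<.040: E.append((b,ri-.0368))
        b,e=np.array(E).T
        A=np.c_[np.cos(b),np.sin(b),np.ones(len(b))]; x=np.linalg.lstsq(A,e,rcond=None)[0]; c=c+x[:2]
    q=P[:,:2]-c; r=np.hypot(*q.T); a=np.arctan2(q[:,1],q[:,0])
    s=(r>.039)&(r<.046); h=np.sort(a[s]); g=np.diff(np.r_[h,h[0]+2*np.pi]); i=np.argsort(g)[-2:]
    gaps=[((h[k]+g[k]/2),g[k]) for k in i]
    s=(r>.058)&(r<.067); hist=np.sort(a[s]); k=np.nonzero(np.diff(hist)>.04)[0]; cl=np.split(hist,k+1)
    return c,x,np.median(P[:,2]),gaps,[(np.degrees((t[0]+t[-1])/2).round(1),len(t)) for t in cl]
def lidfit(tag,c0):
    P=cloud(tag); n=np.hypot(P[:,0]-c0[0],P[:,1]-c0[1])<.055
    k=n&(P[:,2]>.048)&(P[:,2]<.058); bar=cv2.minAreaRect((P[k,:2]*1000).astype(np.float32))
    w,V=np.linalg.eigh(np.cov(P[k,:2].T)); yaw=np.arctan2(V[1,1],V[0,1])
    e=n&(P[:,2]>.007)&(P[:,2]<.013); disc=cv2.minEnclosingCircle((P[e,:2]*1000).astype(np.float32))
    lug=n&(P[:,2]>.004)&(P[:,2]<.0075)
    return bar,P[k].mean(0),yaw,disc,np.median(P[e,2]),lug.sum()
E
python3 - <<'E'
from h import *
print(*potfit("pot1",(.556,.25)),sep="\n"); print(*lidfit("lid1",(.511,-.223)),sep="\n")
E
```

```text
[0.55589393 0.24989121]
[3.68742585e-16 1.59004940e-15 3.60500203e-05]
0.1048702352113624
[(np.float64(-2.573397369166797), np.float64(0.46864921936661297)), (np.float64(0.5566722194911154), np.float64(0.4844067338992852))]
[(np.float64(-51.5), 9), (np.float64(-44.6), 12), (np.float64(-31.8), 124), (np.float64(-8.1), 13), (np.float64(128.3), 10), (np.float64(135.3), 13), (np.float64(147.9), 158), (np.float64(171.9), 14)]
((511.77899169921875, -223.49130249023438), (55.94871520996094, 13.970860481262207), 62.26059341430664)
[ 0.51241907 -0.22235999  0.05219818]
1.0858343618754709
((512.2647705078125, -222.89077758789062), 44.94239807128906)
0.010403540626926056
180
```

```bash
python3 - <<'E'
from h import *
robot.move_ptp([.556,.25,.26],R(3.9)); robot.pause(.2); shot("pot2")
c1,_,z1,g1,_=potfit("pot1",(.556,.25)); c2,x,z2,g2,rb=potfit("pot2",(.556,.25)); print(c1,c2,z2,g2,rb,robot.state()["t"])
r=lambda y:R(y)[:2,:2]
A=np.r_[np.c_[np.eye(2),r(1.9)],np.c_[np.eye(2),r(3.9)]]; s=np.linalg.solve(A,np.r_[c1,c2]); print("pot",s[:2],"delta",s[2:])
print("lid corr",np.array([.5120,-.2233])-r(1.0)@s[2:])
E
```

```text
[0.55589393 0.24989121] [0.55608899 0.24905231] 0.10494925528490684 [(np.float64(0.558070861067721), np.float64(0.4791220193997984)), (np.float64(-2.5677856159220274), np.float64(0.4900676278885445))] [(np.float64(-51.2), 12), (np.float64(-44.0), 12), (np.float64(-31.7), 131), (np.float64(-7.4), 14), (np.float64(128.5), 11), (np.float64(135.7), 11), (np.float64(148.0), 147), (np.float64(172.3), 17)] 8.0917
pot [0.55626079 0.24953439] delta [ 0.00045627 -0.0002318 ]
lid corr [ 0.51194853 -0.22380918]
```

```bash
python3 - <<'E'
from h import *
L=np.array([.512,-.2237]); y=1.0866
robot.move_ptp([*L,.14],R(y)); robot.move_linear([*L,.023],v=.12)
robot.close(100); s=robot.state(); print(s["t"],s["grip_width"],s["grip_force"],s["ee_pos"],s["force"])
robot.move_linear([*L,.16],v=.2)
P=[.5562,.2495]
robot.move_ptp([*P,.19],R(.560)); robot.pause(.3); shot("held"); s=robot.state(); print(s["t"],s["grip_width"],s["ee_pos"],s["orientation"][:,0],s["force"],s["moment"],s["qpos"])
Q=cloud("held"); n=np.hypot(*(Q[:,:2]-P).T)<.06
q=Q[n]; h,e=np.histogram(q[:,2],bins=np.arange(.08,.26,.004)); print([(round(a,3),b) for a,b in zip(e,h) if b>30])
E
```

```text
11.6583 0.14040303307336996 98.31027746200562 [ 0.51214186 -0.22374672  0.02333918] [-0.49172279  0.18200265  5.2557055 ]
14.575 0.14484319516193944 [0.55635885 0.24905626 0.19001848] [8.47641585e-01 5.30569263e-01 2.15885890e-05] [ 0.85817496  0.28496112 -0.82784303] [ 0.00636893 -0.03207012 -0.044561  ] [4.01373878e-01 4.49235939e-01 1.69619689e+00 9.40470722e-06
 9.96139223e-01 1.41289308e+00]
[(np.float64(0.08), np.int64(40)), (np.float64(0.084), np.int64(64)), (np.float64(0.088), np.int64(1827)), (np.float64(0.092), np.int64(110)), (np.float64(0.096), np.int64(317)), (np.float64(0.1), np.int64(1083)), (np.float64(0.104), np.int64(4646)), (np.float64(0.168), np.int64(114)), (np.float64(0.172), np.int64(1025)), (np.float64(0.176), np.int64(5937)), (np.float64(0.18), np.int64(67)), (np.float64(0.184), np.int64(82)), (np.float64(0.188), np.int64(81)), (np.float64(0.192), np.int64(129)), (np.float64(0.196), np.int64(266)), (np.float64(0.2), np.int64(323)), (np.float64(0.204), np.int64(365)), (np.float64(0.208), np.int64(401)), (np.float64(0.212), np.int64(435)), (np.float64(0.216), np.int64(4695)), (np.float64(0.22), np.int64(418)), (np.float64(0.224), np.int64(734)), (np.float64(0.228), np.int64(354)), (np.float64(0.232), np.int64(864)), (np.float64(0.236), np.int64(1470)), (np.float64(0.24), np.int64(1954)), (np.float64(0.244), np.int64(4871)), (np.float64(0.248), np.int64(2413)), (np.float64(0.252), np.int64(2375))]
```

View pics/held.png

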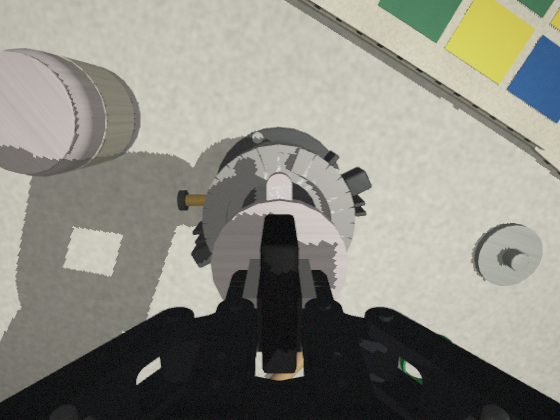

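The lid hangs level between the fingers, with its bar along the tool axis and the front lug at (280,185) pointing at the slot at the pot's far side. I'll check its offset in the hand from depth.

```bash
python3 - <<'E'
from h import *
Q=cloud("held"); T=np.array([.5564,.2491]); Rm=R(.560)
n=(np.hypot(*(Q[:,:2]-T).T)<.055); q=Q[n]; l=(q[:,:2]-T)@Rm[:2,:2]; z=q[:,2]
k=(z>.170)&(z<.182); A=np.c_[l[k],np.ones(k.sum())]; print("plane",np.linalg.lstsq(A,z[k],rcond=None)[0])
k=(z>.168)&(z<.182); r=np.hypot(*l.T)
print("front lug tip",l[k][:,0].max(), l[k&(l[:,0]>.038)].mean(0))
for a in (.005,.015,.022): 
    s=k&(abs(l[:,0]-a)<.002); h=np.sqrt(.034**2-a*a); print(a,l[s,1].min(),l[s,1].max(),h)
k=(z>.214)&(z<.222); print("bar",k.sum(),l[k].min(0),l[k].max(0))
b=k&(abs(l[:,1])<.012)&(l[:,0]>.013); print(l[b].max(0),np.polyfit(l[b,0],l[b,1],1))
E
```

```text
plane [-0.05091591  0.00064293  0.17732369]
front lug tip 0.04592434602913325 [ 0.04169829 -0.00029349]
0.005 -0.033448408208605965 0.033250718601481793 0.03363034344160047
0.015 -0.030988738795241107 0.0301028915533588 0.03051229260478472
0.022 -0.02645035408117269 0.02621976427275432 0.025922962793631446
bar 5197 [-0.02867672 -0.01985015] [0.02851619 0.01958943]
[0.02851619 0.00658321] [-0.01572053  0.00011974]
```

```bash
python3 - <<'E'
from h import *
P=[.5562,.2495]
robot.move_linear([*P,.135],v=.1); robot.pause(.1)
hit=robot.move_linear([*P,.111],v=.025,stop_force=12)
s=robot.state(); print(hit,s["t"],s["ee_pos"],s["ee_pos"][2]-.0233,s["force"],s["moment"],s["grip_width"])
E
```

```text
True 16.1833 [0.55590067 0.2493798  0.11334125] 0.0900412506152843 [-0.78397116 -0.33773282  4.68194873] [-0.07025065  0.0554825  -0.07416278] 0.14540956788220125
```

```bash
python3 - <<'E'
from h import *
P=[.5560,.2494]
for a in (.1,.25,.4,.55,.65,.70):
    robot.move_linear([*P,.1128],rot=R(.560-a),v=.05)
    s=robot.state(); x=s["orientation"][:,0]
    print(round(s["t"],2),a,round(.56-np.arctan2(x[1],x[0]),3),s["ee_pos"].round(4),s["force"].round(1),s["moment"].round(3),round(s["grip_width"],4))
robot.pause(.3); shot("tw"); s=robot.state(); print(s["t"],s["ee_pos"],s["force"],s["moment"])
E
```

```text
16.43 0.1 0.098 [0.5566 0.2496 0.1133] [ 1.3 -0.3  4.1] [-0.18   0.029 -0.034] 0.1468
16.73 0.25 0.246 [0.5566 0.2494 0.1133] [-0.5 -1.7  5.5] [-0.335  0.014  0.005] 0.1485
17.03 0.4 0.396 [0.5566 0.2493 0.1133] [ 0.8 -2.4  6.2] [-0.426 -0.057  0.034] 0.1431
17.33 0.55 0.546 [0.5566 0.2492 0.1134] [ 1.2 -3.   6. ] [-0.468 -0.035  0.053] 0.1423
17.58 0.65 0.646 [0.5566 0.2491 0.1134] [ 0.1 -3.5  5.5] [-0.491 -0.028  0.121] 0.1536
17.83 0.7 0.696 [0.5565 0.249  0.1133] [ 0.7 -3.2  5.7] [-0.592  0.082  0.096] 0.1443
18.1833 [0.55659414 0.24905533 0.11337332] [-0.54612725 -3.53425649  6.12368708] [-0.60758178  0.0046885   0.05773896]
```

View pics/tw.png

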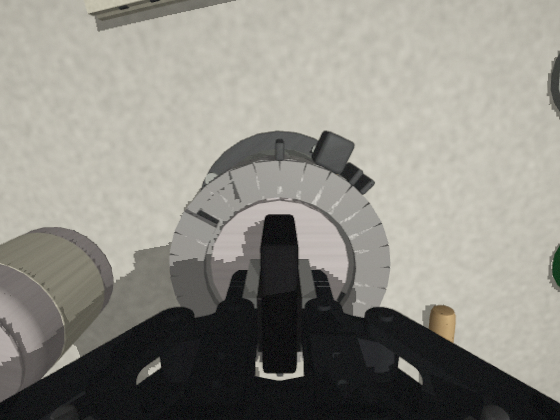

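The bar at (280,215) points straight at the single rib at (280,150), and the lugs are under the lips. I'll check the disc level, its height and the bar angle from depth.

```bash
python3 - <<'E'
from h import *
s=robot.state(); Q=cloud("tw"); T=s["ee_pos"][:2]; l=(Q[:,:2]-T)@s["orientation"][:2,:2]; z=Q[:,2]; r=np.hypot(*l.T)
k=(r<.032)&(z>.094)&(z<.106); print("disc",k.sum(),np.linalg.lstsq(np.c_[l[k],np.ones(k.sum())],z[k],rcond=None)[0])
b=(z>.138)&(z<.148)&(abs(l[:,1])<.012)&(l[:,0]>.013)&(l[:,0]<.027); print("bar slope",np.polyfit(l[b,0],l[b,1],1))
k=(z>.1)&(z<.109)&(r>.059)&(r<.067)&(l[:,0]>0); a=np.degrees(np.arctan2(l[k,1],l[k,0])); a.sort(); print([(round(t.mean(),1),len(t)) for t in np.split(a,np.nonzero(np.diff(a)>2)[0]+1)])
E
```

```text
disc 5366 [ 0.00780844 -0.00030477  0.10032262]
bar slope [-0.02704594 -0.00028582]
[(np.float64(-0.7), 37), (np.float64(23.3), 546), (np.float64(35.6), 24), (np.float64(42.8), 21)]
```

```bash
python3 - <<'E'
from h import *
s=robot.state(); print(s["t"],abs(s["dq"]).max(),s["grip_force"]); print(robot.sign_off())
E
```

```text
18.1833 0.0013344324497553731 98.68172764778137
the job is handed in; nothing more can be done
None
```

The lid is fully home and turned 40° clockwise, with its bar within about 1° of the single rib. It was handed in at 18.2 s, at rest and still gripped at about 99 N; the judging result wasn't shown.

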